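# Snap the pail lid shut

## Robot

A 6-joint arm with a two-finger parallel gripper is mounted at the origin on the work surface. World frame = base frame: x ahead of the robot, y to its left, z up, the work surface at z = 0. Lengths are in m, angles in degrees, forces in N, time in s.
With the tool pointing down it reaches from about 0.35 to 0.875 m from the base axis. Payload 4.2 kg.
Tool frame: the origin (TCP) lies where the fingers leave the gripper's body, on its centre line; the fingertips stand 70 mm ahead of it and the grasp point (between the pads) lies 51 mm ahead of it; z points along the fingers, y is the line along which they close (so a half turn about z gives the same grasp; the last joint's range is limited). The gripper opens to 87 mm and grips with 3 to 60 N. Pads are 19 mm wide; open, the fingers measure 117 mm over their backs; the gripper's body (75 mm by 190 mm) begins 51 mm behind the grasp point.
Start: joints at [88.499, 22.042, 0.453, 0, -68.411, -14.817], TCP at [0.176, 0.6, 0.292] pointing down, gripper open.
Joint ranges: [-179.83, 179.83], [-69.29, 118.12], [-61.27, 80.66], [-181.25, 117.63], [-171.15, -9.14], [-177.46, 177.46]. Speed limits (degrees/s): [159.86, 159.86, 180, 180, 180, 180].

## Interface

Orientations are given as [roll, pitch, yaw] about the fixed x, y, z axes, in that order (R = Rz(yaw) Ry(pitch) Rx(roll)).
In Python, from station import status, camera, get_calibration, ticket gives the robot as it stands. The module is installed in compiled form; this text tells all that it offers.
- The arm moves only by the shell command python3 -m creep 'ROWS' [FORCE]. ROWS is JSON, a list of rows, each an object of numbers: "jaw": the opening, from 0 (shut) to 1 (fully open); "dx", "dy", "dz": the shift along the tool's x, y, z in mm; "twist": the turn about the tool's z in rad. A call has 1 to 10 rows; each row is the pose to reach, as a shift and turn from the pose commanded when the call began, along the tool's axes at that moment; what a row does not reach only later rows make up. A row lasts 1/10 s, in which the tool goes at most 50 mm and 8.59 degrees, less where a joint would pass 70% of its speed; a pose out of reach is approached as far as the arm can. A call with a gripper value outside its range is refused whole. The fingers move at their own pace and stop on an object; FORCE is the grip in N (left out, the last holds). Time passes only in rows, so rows that repeat a pose let the fingers close. It gives the time, the measured TCP pose, the force, the opening and the grip force at its end, in the units of the state.
- status.observe(): the state, without advancing time (a new reading comes with each control period).
- camera(name): name is "scene" or "side" or "wrist"; returns (picture, depth): 400x640x3 uint8, red, green, blue; 400x640 float32, m along the optical axis (not along the pixel's ray), 0 where there is no reading.
- get_calibration(name): a dict with "vfov" (degrees; the focal length in pixels is half the picture's height over the tangent of half this angle, whatever the lens; pixels are square), "cx", "cy" (the principal point, pixels), "k1" (the pictures are not rectified: a ray, as slopes to the right and down, at radius r is drawn at 1 + k1 r^2 times it, then the intrinsics apply), "view" (4x4, takes a point from world to camera coordinates); the wrist camera has in their place "T_tool_cam" (4x4, takes a point from camera to tool coordinates, whose origin is the TCP and whose axes are the flange's). Camera axes: x right, y down, z forward; pixel columns grow to the right and rows downward; lengths in m; the calibration is good to about 2 mm. A picture is of the moment at which its call begins: read the wrist's pose just before it. get_calibration takes no time and is no camera call.
- ticket.hand_in(): hands the job in; it is judged then, once.
The state is a dict: "clock": time; "joints": joint angles; "dq": joint speeds; "joint_torque": joint torques, N m; "tool_pos": TCP position; "tcp_rot": TCP orientation; "ft_force": force on the tool from outside, world axes, zero at the start; "torque": the same for the moment, N m; "finger_gap": opening from 0.0 (shut) to 1.0 (fully open); "finger_force": force on a finger pad.
Only numpy, scipy, OpenCV 4.12 (cv2) and the standard library are available. Lean on these libraries where they do the work, as an engineer would, in place of code of your own. Each camera call takes 0.05 s, during which the arm holds its last target. There are 200 camera calls.

## Task

Close the lid of the white pail: with your fingertips press its split rim down, section by section all the way round, until all six sections have clicked shut. Only press: keep the pail standing where it is without lifting it or leaning on it with excessive force, leave the little tin standing on the middle of the lid, and do not disturb the other things on the bench.

Things in the scene. Friction and masses are not known exactly. Their poses are not given: they have to be found in the camera images.
- pail: White plastic pail, 160 mm across the rim, 132 mm across the foot, about 4 kg, standing loose on the bench, wire handle hanging down. Origin: centre of its underside, z up. Its grey lid has a split rim of six equal sections (56 degree arcs, 16 mm wide, radius 64 to 80 mm), 60 degrees apart: section 1 towards the pail's +x, the others anticlockwise from above.
- lid_centre (a point): centre of the lid's flat recessed panel (61 mm radius, inside the rim), on its surface, 118 mm above the bench
- rim1_top (a point): middle of the flat top of rim section 1, 72 mm from the pail's axis; moves with the section. 134 mm above the bench when up, 126 mm when shut
- rim1 (a joint): travel of rim section 1: 0 fully up, 0.008 m down and shut, moving straight down on its own. Resists with about 5 N at first (peaks to 15 N while it moves), less and less until 0.0048, then snaps home by itself onto a hard stop and stays; let go earlier it springs back up.
- rim2_top (a point): middle of the flat top of rim section 2, 72 mm from the pail's axis; moves with the section. 134 mm above the bench when up, 126 mm when shut
- rim2 (a joint): travel of rim section 2: 0 fully up, 0.008 m down and shut, moving straight down on its own. Resists with about 5 N at first (peaks to 15 N while it moves), less and less until 0.0048, then snaps home by itself onto a hard stop and stays; let go earlier it springs back up. It may already be shut at the start.
- rim3_top (a point): middle of the flat top of rim section 3, 72 mm from the pail's axis; moves with the section. 134 mm above the bench when up, 126 mm when shut
- rim3 (a joint): travel of rim section 3: 0 fully up, 0.008 m down and shut, moving straight down on its own. Resists with about 5 N at first (peaks to 15 N while it moves), less and less until 0.0048, then snaps home by itself onto a hard stop and stays; let go earlier it springs back up.
- rim4_top (a point): middle of the flat top of rim section 4, 72 mm from the pail's axis; moves with the section. 134 mm above the bench when up, 126 mm when shut
- rim4 (a joint): travel of rim section 4: 0 fully up, 0.008 m down and shut, moving straight down on its own. Resists with about 5 N at first (peaks to 15 N while it moves), less and less until 0.0048, then snaps home by itself onto a hard stop and stays; let go earlier it springs back up.
- rim5_top (a point): middle of the flat top of rim section 5, 72 mm from the pail's axis; moves with the section. 134 mm above the bench when up, 126 mm when shut
- rim5 (a joint): travel of rim section 5: 0 fully up, 0.008 m down and shut, moving straight down on its own. Resists with about 5 N at first (peaks to 15 N while it moves), less and less until 0.0048, then snaps home by itself onto a hard stop and stays; let go earlier it springs back up. It may already be shut at the start.
- rim6_top (a point): middle of the flat top of rim section 6, 72 mm from the pail's axis; moves with the section. 134 mm above the bench when up, 126 mm when shut
- rim6 (a joint): travel of rim section 6: 0 fully up, 0.008 m down and shut, moving straight down on its own. Resists with about 5 N at first (peaks to 15 N while it moves), less and less until 0.0048, then snaps home by itself onto a hard stop and stays; let go earlier it springs back up.
- tin: small round metal tin, 47 mm across, 26 mm tall, standing loose on the recessed middle of the lid (its top 144 mm above the bench); origin at the centre of its underside
- jar: glass screw jar, 60 mm across, 85 mm tall, standing near the pail; origin on its underside
- tape: black tape measure standing on its edge, 70 x 40 x 65 mm tall, near the pail; origin on its underside
- wrench: steel wrench lying on the bench beyond the pail, under 20 mm high; origin on its underside
- mallet: rubber mallet lying on the left of the bench, wooden handle, 54 mm high; origin on its underside
- putty: putty knife lying on the right of the bench, under 30 mm high; origin on its underside
- mug: white mug, 80 mm across, 90 mm tall, on the left farther back; origin on its underside
Things that resemble listed ones, but are neither listed nor needed, are in the scene too. Of the things that look like the tin, the smallest one is meant.

How it is judged:
By the outcome, as a careful person would: the job done as asked, in the order asked, and still so for the second after the job is handed in, with the robot touching nothing.
It also fails if it takes over 51 s, if anything falls off the work surface, if the arm or the gripper's body presses on something with over 40 N, if the wrist force passes 120 N, or if a joint passes its speed limit or range.

## Working session

There is one attempt and no reset: what is moved stays moved. The work goes in short steps, Python scripts to look and compute and a shell command to move; the robot and the scene stay as the last step left them, time stands still between calls to the robot, and variables do not carry over. Pictures are saved under pics/ and viewed, at most 10 in all, crops included, and the job is handed in when it is done.

```bash
mkdir -p pics
cat > h.py <<'E'
import numpy as np, cv2
from station import status, camera, get_calibration
from scipy.spatial.transform import Rotation as R
def grab(n):
    s=status.observe(); p,d=camera(n); c=get_calibration(n)
    f=200/np.tan(np.radians(c["vfov"]/2))
    if n=="wrist":
        T=np.eye(4);T[:3,:3]=R.from_euler('xyz',s["tcp_rot"],degrees=True).as_matrix();T[:3,3]=s["tool_pos"]
        M=T@np.array(c["T_tool_cam"])
    else: M=np.linalg.inv(np.array(c["view"]))
    return p,d,dict(f=f,cx=c["cx"],cy=c["cy"],k1=c["k1"],M=M)
def rays(C,uv):
    uv=np.asarray(uv,float).reshape(-1,2)
    K=np.array([[C["f"],0,C["cx"]],[0,C["f"],C["cy"]],[0,0,1]])
    n=cv2.undistortPoints(uv[:,None],K,np.array([C["k1"],0,0,0.]))[:,0]
    return np.c_[n,np.ones(len(n))]
def onplane(C,uv,z):
    r=rays(C,uv)@C["M"][:3,:3].T;o=C["M"][:3,3]
    return o+r*((z-o[2])/r[:,2])[:,None]
def depthpts(C,uv,d):
    uv=np.asarray(uv); z=d[uv[:,1],uv[:,0]]
    return (rays(C,uv)*z[:,None])@C["M"][:3,:3].T+C["M"][:3,3]
def save(n,p): cv2.imwrite("pics/"+n+".png",p[:,:,::-1])
E
python3 - <<'E'
from h import *
a,d,C=grab("scene");b,d2,C2=grab("side")
save("both",np.vstack([a,b])[::1]) if 0 else save("both",cv2.resize(np.vstack([a,b]),(480,600)))
save("scene",a)
print(status.observe()); print(C["M"].round(3),C2["M"].round(3),get_calibration("wrist"))
E
```

```text
{'clock': 0.1, 'joints': array([ 8.84977571e+01,  2.20853189e+01,  3.85816616e-01, -2.53325361e-02,
       -6.84127418e+01, -1.48172814e+01]), 'dq': array([ 0.0203172 , -0.12448053,  0.18523827,  0.2089596 ,  0.01961107,
       -0.03264465]), 'joint_torque': array([-5.83338278e-04, -3.91692317e+01,  1.87934232e+01,  4.23186064e+00,
        1.34320400e-02, -7.56366694e-05]), 'tool_pos': array([0.17547741, 0.59942019, 0.29126751]), 'tcp_rot': array([ 1.79885467e+02, -5.95080643e-03, -1.63288617e+01]), 'ft_force': array([-0.19461329,  0.38443273, -0.14372236]), 'torque': array([-0.02574157, -0.03889852, -0.01362194]), 'finger_force': 0.0, 'finger_gap': 0.9999702694756967}
[[ 0.808  0.486 -0.335  0.999]
 [ 0.59  -0.678  0.438 -0.549]
 [-0.014 -0.551 -0.834  1.164]
 [ 0.     0.     0.     1.   ]] [[ 0.804 -0.326  0.497 -0.213]
 [-0.594 -0.414  0.69  -1.039]
 [-0.019 -0.85  -0.526  0.928]
 [ 0.     0.     0.     1.   ]] {'vfov': 64.38813854009874, 'cx': 317.92559555337965, 'cy': 194.65549542990544, 'k1': -0.006643475993026061, 'T_tool_cam': array([[-6.17426106e-04, -9.70309311e-01, -2.41866616e-01,
         6.43282715e-02],
       [ 9.99999796e-01, -6.38567617e-04,  9.02201565e-06,
        -8.40942847e-04],
       [-1.63202335e-04, -2.41866561e-01,  9.70309507e-01,
        -9.22468809e-02],
       [ 0.00000000e+00,  0.00000000e+00,  0.00000000e+00,
         1.00000000e+00]])}
```

View pics/scene.png

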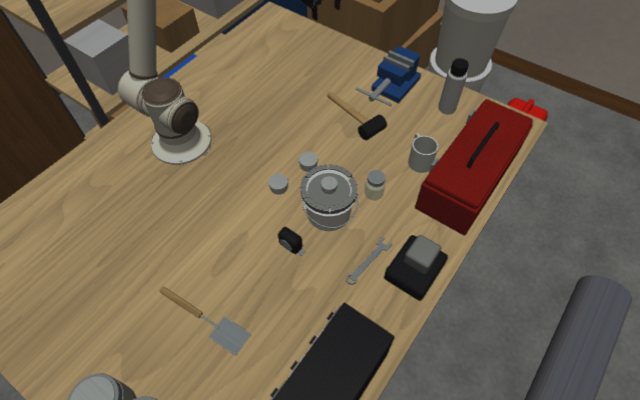

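View pics/both.png

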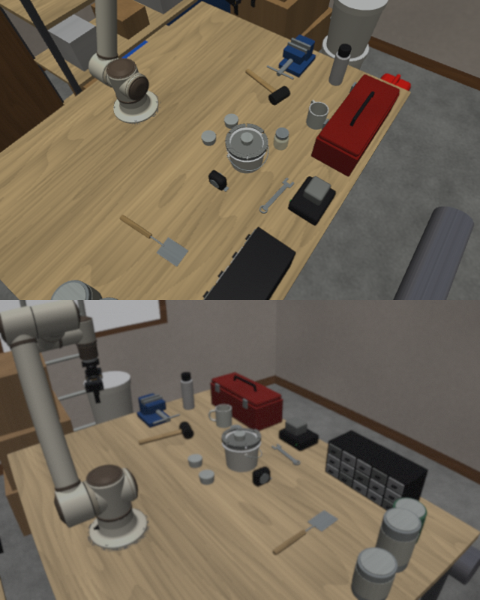

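Candidates for the pail: the pail with lid at scene (329,195), against the drums at (100,390) and the bin at (475,30). Candidates for the tin: on the lid at (329,186), against lookalikes on the bench at (278,184) and (308,160). I choose the pail at (329,195) with the tin on its lid, and check it in a crop.

```bash
cat > m.py <<'E'
from h import *
from scipy.optimize import least_squares
def pts(n,box):
    p,d,C=grab(n);x0,x1,y0,y1=box
    uv=np.array([(u,v) for v in range(y0,y1) for u in range(x0,x1) if d[v,u]>0])
    return p,depthpts(C,uv,d),uv,C,d
def fit(P,lo=.12,hi=.142):
    Q=P[(P[:,2]>lo)&(P[:,2]<hi)]
    c=np.array([np.median(Q[:,0]),np.median(Q[:,1])])
    for _ in range(5):
        r=np.hypot(*(Q[:,:2]-c).T);S=Q[(r>.058)&(r<.086)]
        c=least_squares(lambda c:np.hypot(*(S[:,:2]-c).T)-.072,c,loss='soft_l1',f_scale=.004).x
    return c,S
E
python3 - <<'E'
from m import *
out=[]
for n,box in(("scene",(285,370,150,240)),("side",(285,355,160,240))):
    p,P,uv,C,d=pts(n,box)
    c,S=fit(P);print(n,c,len(S))
    a=np.degrees(np.arctan2(S[:,1]-c[1],S[:,0]-c[0]))%360
    print([(k,round(float(np.median(S[(a>=k)&(a<k+15),2]))*1000,1)) for k in range(0,360,15) if ((a>=k)&(a<k+15)).sum()>2])
    # other tall stuff
    x0,x1,y0,y1=box; out.append(cv2.resize(p[y0-20:y1+10,x0-30:x1+30],(400,400),interpolation=cv2.INTER_CUBIC))
save("crop",np.hstack(out))
E
```

```text
scene [0.57476051 0.05397735] 964
[(0, 132.7), (15, 126.0), (30, 126.8), (45, 126.4), (60, 127.8), (75, 133.8), (90, 133.4), (105, 133.5), (120, 133.6), (135, 133.9), (150, 133.5), (165, 133.3), (180, 132.2), (195, 133.7), (210, 134.3), (225, 133.7), (240, 133.1), (255, 132.1), (270, 134.1), (285, 133.9), (300, 132.8), (315, 132.6), (330, 133.3), (345, 133.7)]
side [0.56880597 0.05358925] 616
[(0, 131.8), (15, 124.9), (30, 123.8), (45, 124.8), (60, 129.5), (75, 132.8), (90, 132.8), (105, 131.3), (120, 132.9), (135, 133.9), (150, 132.9), (165, 131.9), (180, 130.3), (195, 131.2), (210, 131.2), (225, 130.6), (240, 131.1), (255, 131.0), (270, 129.5), (285, 132.1), (300, 132.4), (315, 133.5), (330, 133.9), (345, 132.9)]
```

View pics/crop.png

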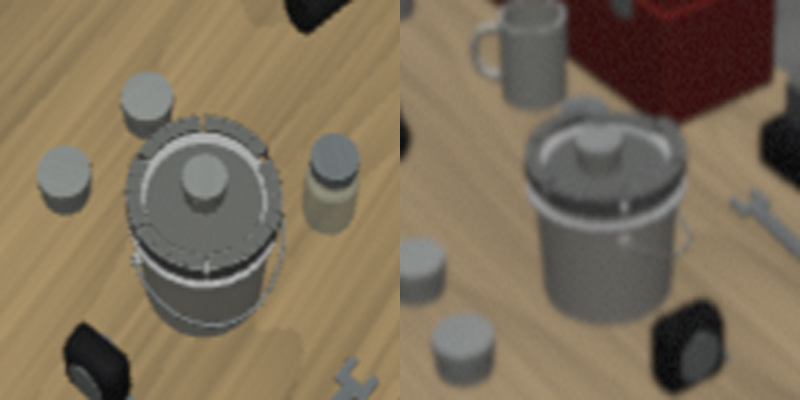

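The crop confirms it: the lidded pail has the smallest tin in the middle of its lid, with one section visibly lower, centred near 40° world. The sections still up are therefore at about 100, 160, 220, 280 and 340°. Next I move above the pail.

```bash
python3 -m creep '[{"dx":38,"dy":29,"jaw":0},{"dx":76,"dy":59,"jaw":0},{"dx":114,"dy":88,"jaw":0},{"dx":152,"dy":118,"jaw":0},{"dx":190,"dy":147,"jaw":0},{"dx":228,"dy":176,"jaw":0},{"dx":266,"dy":206,"jaw":0},{"dx":304,"dy":235,"jaw":0},{"dx":342,"dy":265,"jaw":0},{"dx":380,"dy":294,"jaw":0}]' 10
python3 -m creep '[{"dx":38,"dy":29,"jaw":0},{"dx":76,"dy":59,"jaw":0},{"dx":114,"dy":88,"jaw":0},{"dx":152,"dy":117,"jaw":0},{"dx":154,"dy":118,"jaw":0},{"dx":154,"dy":118,"jaw":0},{"dx":154,"dy":118,"jaw":0},{"dx":154,"dy":118,"jaw":0}]'
cat > w.py <<'E'
from m import *
import sys
p,P,uv,C,d=pts("wrist",(0,640,0,400))
s=status.observe();save(sys.argv[1],p)
ok=np.hypot(P[:,0]-.572,P[:,1]-.054)<.11
c,S=fit(P[ok]);print("c",c.round(4),len(S))
a=np.degrees(np.arctan2(S[:,1]-c[1],S[:,0]-c[0]))%360
print([(k,round(float(np.median(S[(a>=k)&(a<k+10),2]))*1000,1)) for k in range(0,360,10) if ((a>=k)&(a<k+10)).sum()>20])
r=np.hypot(*(P[:,:2]-c).T);t=P[(r<.05)&(P[:,2]>.139)&(P[:,2]<.15)];print("tin",t.mean(0) if len(t) else None, len(t))
print(s["tool_pos"],s["tcp_rot"],s["ft_force"],s["finger_gap"],s["clock"])
Rm=R.from_euler('xyz',s["tcp_rot"],degrees=True).as_matrix()
for k in (40,100,160,220,280,340):
    q=np.r_[c+.072*np.array([np.cos(np.radians(k)),np.sin(np.radians(k))]),0.127+.07]
    print(k,((q-s["tool_pos"])@Rm*1000).round(1))
E
python3 w.py w1
```

```text
$[0]: bad value
$[0]: bad value
  return _methods._mean(a, axis=axis, dtype=dtype,
  ret = ret.dtype.type(ret / rcount)
Traceback (most recent call last):
  File "w.py", line 6, in <module>
    c,S=fit(P[ok]);print("c",c.round(4),len(S))
        ~~~^^^^^^^
  File "m.py", line 12, in fit
    c=least_squares(lambda c:np.hypot(*(S[:,:2]-c).T)-.072,c,loss='soft_l1',f_scale=.004).x
      ~~~~~~~~~~~~~^^^^^^^^^^^^^^^^^^^^^^^^^^^^^^^^^^^^^^^^^^^^^^^^^^^^^^^^^^^^^^^^^^^^^^
ValueError: Initial guess is outside of provided bounds
```

View pics/w1.png

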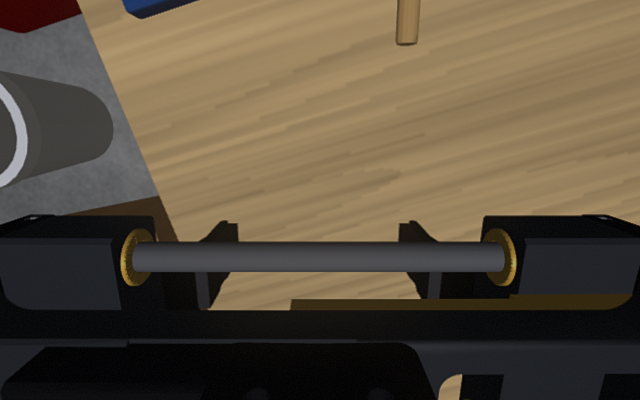

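The wrist picture shows the mallet handle at (408,25) and the gripper filling rows below 215. The arm did not move because the rows were refused. I'll send rows with every key, aiming short of the pail by 110 mm in tool x so the wrist camera sees the lid.

```bash
python3 -m creep '[{"dx":34,"dy":33,"dz":0,"twist":0,"jaw":0},{"dx":68,"dy":66,"dz":0,"twist":0,"jaw":0},{"dx":102,"dy":99,"dz":0,"twist":0,"jaw":0},{"dx":136,"dy":132,"dz":0,"twist":0,"jaw":0},{"dx":170,"dy":165,"dz":0,"twist":0,"jaw":0},{"dx":204,"dy":198,"dz":0,"twist":0,"jaw":0},{"dx":238,"dy":231,"dz":0,"twist":0,"jaw":0},{"dx":272,"dy":264,"dz":0,"twist":0,"jaw":0},{"dx":306,"dy":297,"dz":0,"twist":0,"jaw":0},{"dx":340,"dy":330,"dz":0,"twist":0,"jaw":0}]' 10 && 
python3 -m creep '[{"dx":34,"dy":33,"dz":0,"twist":0,"jaw":0},{"dx":68,"dy":66,"dz":0,"twist":0,"jaw":0},{"dx":84,"dy":82,"dz":0,"twist":0,"jaw":0},{"dx":84,"dy":82,"dz":0,"twist":0,"jaw":0},{"dx":84,"dy":82,"dz":0,"twist":0,"jaw":0},{"dx":84,"dy":82,"dz":0,"twist":0,"jaw":0},{"dx":84,"dy":82,"dz":0,"twist":0,"jaw":0}]' && python3 w.py w2
```

```text
clock: 1.25
tool_pos: [0.4096, 0.1858, 0.2926]
tcp_rot: [-180.0, -0.0, -16.3]
ft_force: [0.5, 0.4, 0.3]
finger_gap: 0.174
finger_force: 0.0
clock: 1.95
tool_pos: [0.4664, 0.0862, 0.2924]
tcp_rot: [-180.0, -0.0, -16.2]
ft_force: [-1.0, -0.5, 0.9]
finger_gap: 0.009
finger_force: 0.0
c [0.5718 0.0594] 8683
[(30, 125.2), (40, 125.7), (50, 125.8), (60, 125.8), (70, 133.6), (80, 133.6), (90, 133.6), (100, 133.6), (110, 133.6), (120, 133.4), (130, 133.7), (140, 133.8), (150, 133.6), (160, 133.6), (170, 133.7), (180, 133.6), (190, 133.6), (200, 133.6), (210, 133.7), (220, 133.7), (230, 133.7), (240, 133.5), (250, 133.6), (260, 133.8), (270, 133.7), (280, 133.6)]
tin [0.56861136 0.06546592 0.14363246] 3597
[0.46639846 0.08617857 0.29236867] [-1.79985751e+02 -7.90086070e-03 -1.62098606e+01] [-0.75784923  0.60414859 -0.8928274 ] 0.005097426627182468 2.0
40 [148.8 -63.5  95.4]
100 [ 76.9 -68.3  95.4]
160 [36.9 -8.4 95.4]
220 [68.7 56.2 95.4]
280 [140.5  60.9  95.4]
340 [180.6   1.1  95.4]
```

View pics/w2.png

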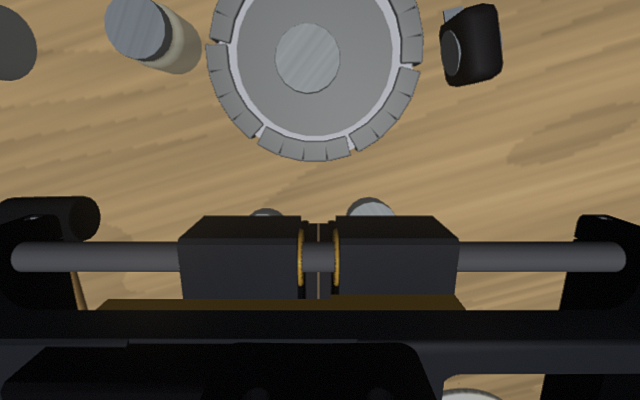

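Run:
```python
from m import *
p,P,uv,C,d=pts("wrist",(0,640,0,400))
Q=P[(P[:,2]>.123)&(P[:,2]<.137)&(abs(P[:,0]-.572)<.1)&(abs(P[:,1]-.057)<.1)]
for c in ([.5718,.0594],[.572,.054]):
  for _ in range(20):
    r=np.hypot(*(Q[:,:2]-c).T);a=np.degrees(np.arctan2(Q[:,1]-c[1],Q[:,0]-c[0]))%360
    m=[];o=[]
    for k in range(30,290,10):
        s=r[(a>=k)&(a<k+10)]
        if len(s)>30:
            t=np.radians(k+5);v=np.percentile(s,98);u=np.percentile(s,2)
            m.append([np.cos(t),np.sin(t),1]);o.append((u+v)/2)
    x=np.linalg.lstsq(np.array(m),np.array(o),rcond=None)[0];c=np.array(c)+.7*x[:2]
  print(c,x[2],np.round(np.array(o)*1000))
low=Q[:,2]<.1295;r=np.hypot(*(Q[:,:2]-c).T);a=np.degrees(np.arctan2(Q[:,1]-c[1],Q[:,0]-c[0]))
q=low&(r>.068)&(r<.078);print("low arc",np.percentile(a[q],[1,5,50,95,99]))
h=np.histogram(a[(r>.068)&(r<.077)]%360,range(20,300,2));print(list(zip(h[1][:-1],h[0])))
```

```text
[0.57163091 0.05955814] 0.07138597592164611 [71. 71. 72. 71. 71. 71. 71. 72. 72. 71. 71. 71. 72. 71. 71. 71. 71. 71.
 71. 71. 72. 72. 72. 72. 71.]
[0.57163091 0.05955814] 0.07138597592162774 [71. 71. 72. 71. 71. 71. 71. 72. 72. 71. 71. 71. 72. 71. 71. 71. 71. 71.
 71. 71. 72. 72. 72. 72. 71.]
low arc [-109.99782119   42.654848     53.40216541   64.08558243   64.92652361]
[(np.int64(20), np.int64(0)), (np.int64(22), np.int64(0)), (np.int64(24), np.int64(0)), (np.int64(26), np.int64(0)), (np.int64(28), np.int64(0)), (np.int64(30), np.int64(0)), (np.int64(32), np.int64(0)), (np.int64(34), np.int64(0)), (np.int64(36), np.int64(0)), (np.int64(38), np.int64(0)), (np.int64(40), np.int64(13)), (np.int64(42), np.int64(36)), (np.int64(44), np.int64(46)), (np.int64(46), np.int64(48)), (np.int64(48), np.int64(47)), (np.int64(50), np.int64(46)), (np.int64(52), np.int64(47)), (np.int64(54), np.int64(49)), (np.int64(56), np.int64(45)), (np.int64(58), np.int64(43)), (np.int64(60), np.int64(48)), (np.int64(62), np.int64(42)), (np.int64(64), np.int64(26)), (np.int64(66), np.int64(0)), (np.int64(68), n
[... 2822 characters left out ...]
nt64(252), np.int64(41)), (np.int64(254), np.int64(47)), (np.int64(256), np.int64(47)), (np.int64(258), np.int64(47)), (np.int64(260), np.int64(48)), (np.int64(262), np.int64(45)), (np.int64(264), np.int64(45)), (np.int64(266), np.int64(51)), (np.int64(268), np.int64(48)), (np.int64(270), np.int64(46)), (np.int64(272), np.int64(50)), (np.int64(274), np.int64(52)), (np.int64(276), np.int64(47)), (np.int64(278), np.int64(49)), (np.int64(280), np.int64(50)), (np.int64(282), np.int64(27)), (np.int64(284), np.int64(5)), (np.int64(286), np.int64(0)), (np.int64(288), np.int64(0)), (np.int64(290), np.int64(0)), (np.int64(292), np.int64(0)), (np.int64(294), np.int64(0)), (np.int64(296), np.int64(0))]
```

The lid is clear: tin at (308,57), gaps between sections at (222,45), (260,130), (350,143) and (405,65), jar at (150,30), tape at (470,45). The pail's centre is about (0.5716, 0.059), and the sections sit at 36.5° (shut) plus 60° steps. First press is the nearest section, at 156.5°.

```bash
python3 -m creep '[{"dx":20,"dy":-6,"dz":35,"twist":0,"jaw":0},{"dx":37,"dy":-12,"dz":70,"twist":0,"jaw":0},{"dx":37,"dy":-12,"dz":84,"twist":0,"jaw":0},{"dx":37,"dy":-12,"dz":87,"twist":0,"jaw":0},{"dx":37,"dy":-12,"dz":89,"twist":0,"jaw":0},{"dx":37,"dy":-12,"dz":91,"twist":0,"jaw":0},{"dx":37,"dy":-12,"dz":93,"twist":0,"jaw":0},{"dx":37,"dy":-12,"dz":95,"twist":0,"jaw":0},{"dx":37,"dy":-12,"dz":96,"twist":0,"jaw":0},{"dx":37,"dy":-12,"dz":96,"twist":0,"jaw":0}]'
```

```text
clock: 3.05
tool_pos: [0.5053, 0.0864, 0.1963]
tcp_rot: [-180.0, 0.0, -16.3]
ft_force: [0.3, 1.1, -1.2]
finger_gap: 0.006
finger_force: 0.0
```

Fingertips are at z 0.126 with almost no force, so that section has snapped home. Next is 216.5°, a relative move of (28, 66).

```bash
python3 -m creep '[{"dx":0,"dy":0,"dz":-18,"twist":0,"jaw":0},{"dx":14,"dy":33,"dz":-20,"twist":0,"jaw":0},{"dx":28,"dy":66,"dz":-18,"twist":0,"jaw":0},{"dx":28,"dy":66,"dz":-10,"twist":0,"jaw":0},{"dx":28,"dy":66,"dz":-7,"twist":0,"jaw":0},{"dx":28,"dy":66,"dz":-5,"twist":0,"jaw":0},{"dx":28,"dy":66,"dz":-3,"twist":0,"jaw":0},{"dx":28,"dy":66,"dz":-1,"twist":0,"jaw":0},{"dx":28,"dy":66,"dz":0,"twist":0,"jaw":0},{"dx":28,"dy":66,"dz":0,"twist":0,"jaw":0}]'
```

```text
clock: 4.05
tool_pos: [0.5138, 0.0157, 0.1962]
tcp_rot: [-180.0, 0.0, -16.3]
ft_force: [-0.9, 0.5, 2.3]
finger_gap: 0.005
finger_force: 1.2
```

Now 276.5°, a relative move of (71, 9).

```bash
python3 -m creep '[{"dx":0,"dy":0,"dz":-18,"twist":0,"jaw":0},{"dx":35,"dy":5,"dz":-20,"twist":0,"jaw":0},{"dx":71,"dy":9,"dz":-18,"twist":0,"jaw":0},{"dx":71,"dy":9,"dz":-10,"twist":0,"jaw":0},{"dx":71,"dy":9,"dz":-7,"twist":0,"jaw":0},{"dx":71,"dy":9,"dz":-5,"twist":0,"jaw":0},{"dx":71,"dy":9,"dz":-3,"twist":0,"jaw":0},{"dx":71,"dy":9,"dz":-1,"twist":0,"jaw":0},{"dx":71,"dy":9,"dz":0,"twist":0,"jaw":0},{"dx":71,"dy":9,"dz":0,"twist":0,"jaw":0}]'
```

```text
clock: 5.05
tool_pos: [0.5785, -0.0131, 0.1961]
tcp_rot: [180.0, 0.1, -16.3]
ft_force: [-2.0, 0.0, 3.7]
finger_gap: 0.008
finger_force: 1.9
```

```bash
python3 -m creep '[{"dx":0,"dy":0,"dz":-18,"twist":0,"jaw":0},{"dx":22,"dy":-28,"dz":-20,"twist":0,"jaw":0},{"dx":44,"dy":-57,"dz":-18,"twist":0,"jaw":0},{"dx":44,"dy":-57,"dz":-10,"twist":0,"jaw":0},{"dx":44,"dy":-57,"dz":-7,"twist":0,"jaw":0},{"dx":44,"dy":-57,"dz":-5,"twist":0,"jaw":0},{"dx":44,"dy":-57,"dz":-3,"twist":0,"jaw":0},{"dx":44,"dy":-57,"dz":-1,"twist":0,"jaw":0},{"dx":44,"dy":-57,"dz":0,"twist":0,"jaw":0},{"dx":44,"dy":-57,"dz":0,"twist":0,"jaw":0}]'
```

```text
clock: 6.05
tool_pos: [0.6366, 0.0285, 0.1961]
tcp_rot: [179.9, 0.1, -16.3]
ft_force: [-1.4, -1.8, 3.8]
finger_gap: 0.002
finger_force: 2.0
```

Now the last one, 96.5°, going round over the section that is already shut.

```bash
python3 -m creep '[{"dx":0,"dy":0,"dz":-20,"twist":0,"jaw":0},{"dx":-14,"dy":-33,"dz":-22,"twist":0,"jaw":0},{"dx":-28,"dy":-67,"dz":-22,"twist":0,"jaw":0},{"dx":-63,"dy":-72,"dz":-22,"twist":0,"jaw":0},{"dx":-99,"dy":-76,"dz":-18,"twist":0,"jaw":0},{"dx":-99,"dy":-76,"dz":-18,"twist":0,"jaw":0}]'
python3 -m creep '[{"dx":0,"dy":0,"dz":8,"twist":0,"jaw":0},{"dx":0,"dy":0,"dz":11,"twist":0,"jaw":0},{"dx":0,"dy":0,"dz":13,"twist":0,"jaw":0},{"dx":0,"dy":0,"dz":15,"twist":0,"jaw":0},{"dx":0,"dy":0,"dz":17,"twist":0,"jaw":0},{"dx":0,"dy":0,"dz":18,"twist":0,"jaw":0},{"dx":0,"dy":0,"dz":18,"twist":0,"jaw":0}]'
python3 -m creep '[{"dx":0,"dy":0,"dz":-30,"twist":0,"jaw":0},{"dx":-25,"dy":20,"dz":-70,"twist":0,"jaw":0},{"dx":-50,"dy":40,"dz":-95,"twist":0,"jaw":0},{"dx":-90,"dy":66,"dz":-95,"twist":0,"jaw":0},{"dx":-111,"dy":66,"dz":-95,"twist":0,"jaw":0},{"dx":-111,"dy":66,"dz":-95,"twist":0,"jaw":0},{"dx":-111,"dy":66,"dz":-95,"twist":0,"jaw":0}]'
python3 w.py w3
python3 - <<'E'
from m import *
p,P,uv,C,d=pts("scene",(285,370,150,240))
S=P[(P[:,2]>.118)&(P[:,2]<.14)];c=np.array([.574,.055]);r=np.hypot(*(S[:,:2]-c).T);S=S[(r>.064)&(r<.08)]
a=np.degrees(np.arctan2(S[:,1]-c[1],S[:,0]-c[0]))%360
print([(k,round(float(np.median(S[(a>=k)&(a<k+15),2]))*1000,1)) for k in range(0,360,15) if ((a>=k)&(a<k+15)).sum()>2])
save("fin",p)
E
```

```text
clock: 6.65
tool_pos: [0.5595, 0.1302, 0.2127]
tcp_rot: [179.8, 0.3, -16.2]
ft_force: [0.4, -0.2, 0.2]
finger_gap: 0.01
finger_force: 0.0
clock: 7.35
tool_pos: [0.5643, 0.1292, 0.1962]
tcp_rot: [180.0, 0.0, -16.3]
ft_force: [0.2, -0.7, 2.7]
finger_gap: 0.01
finger_force: 1.4
clock: 8.05
tool_pos: [0.4392, 0.0975, 0.2913]
tcp_rot: [-180.0, -0.0, -16.3]
ft_force: [0.1, -0.1, -0.3]
finger_gap: 0.007
finger_force: 0.0
c [0.572  0.0594] 6773
[(60, 125.3), (70, 125.8), (80, 125.7), (90, 125.5), (100, 125.6), (110, 125.6), (120, 125.4), (130, 125.7), (140, 125.6), (150, 125.7), (160, 125.7), (170, 125.7), (180, 125.6), (190, 125.7), (200, 125.6), (210, 125.6), (220, 125.7), (230, 125.6), (240, 125.6), (250, 125.7)]
tin [0.56253462 0.06706437 0.14362576] 2796
[0.43968392 0.0976858  0.29106946] [ 1.79989708e+02 -6.38942070e-03 -1.63110115e+01] [0.16964277 0.16741513 0.15847703] 0.004855098476193806 8.1
40 [177.7 -60.3  94.1]
100 [105.8 -65.   94.1]
160 [65.9 -5.1 94.1]
220 [97.8 59.5 94.1]
280 [169.7  64.1  94.1]
340 [209.6   4.2  94.1]
[(0, 125.2), (15, 126.3), (30, 126.8), (45, 125.2), (60, 125.8), (75, 126.3), (90, 126.0), (105, 126.4), (120, 124.9), (135, 125.9), (150, 125.1), (165, 125.0), (180, 126.5), (195, 125.4), (210, 126.4), (225, 125.9), (240, 126.2), (255, 125.3), (270, 125.2), (285, 126.2), (300, 124.7), (315, 125.4), (330, 126.3), (345, 126.5)]
```

View pics/w3.png

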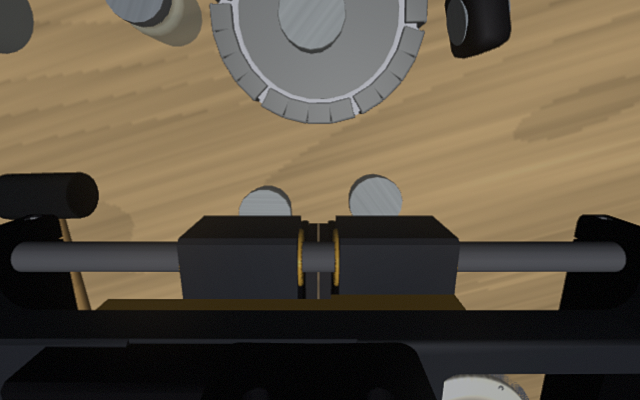

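View pics/fin.png

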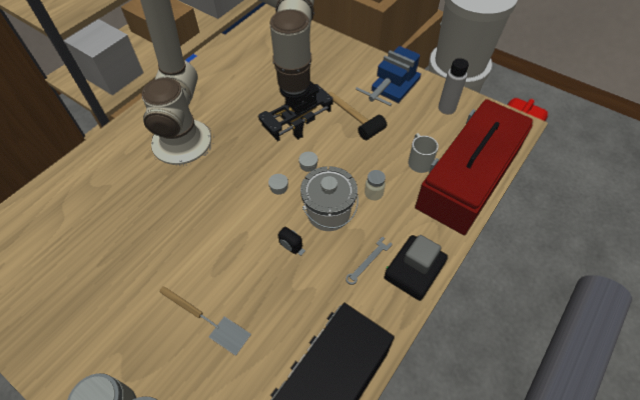

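All round, the rim now reads about 126 mm. In the wrist picture the tin still stands in the middle at (312,20). In the scene picture the tin at (329,186), the jar at (375,185), the tape at (290,240) and the other bench things are where they were.

```bash
python3 -c "
from station import ticket
print(ticket.hand_in())"
```

```text
the job is handed in; nothing more can be done
None
```

I pressed the five raised rim sections shut (one was already closed); the depth images show the whole rim at about 126 mm, with the tin still on the lid and the other things where they were, and I handed the job in after about 8 s on the robot's clock.

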